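Fit the feeler blade to the wheel run-out gauge

TASK

Fit the feeler blade to the run-out gauge beside the wheel: lay it flat on the gauge's bed with its rounded tip towards the wheel, bring it flush against the fence and slide it back under the head of the locating pin until the notch bottoms, then seat it with a steady push of about 10 N. Then let go of it and press the clamp lever down until its foot bears on the blade. Force nothing: neither blade nor lever needs more than that. Leave the pliers, the spanner and the nut where they lie.

Things in the scene. Friction and masses are not known exactly. Their poses are not given: they have to be found in the camera images.
- gauge_stand: Run-out gauge stand, fixed to the table: grey cast foot 76 x 60 x 12 mm, round post, level bed on top, 125 mm above the table. Origin: table level, on the post's axis. x is level and points away from the wheel, y is level, z up. The bed spans x -66 to +50, y -21 to +21 mm of this frame; its -y side and wheel end are open. Clamp lugs 21 mm high stand on it at x +35 to +50 mm.
- fence (a point): Point on the inner face of the bed's one straight fence, at bed level, in the middle of its length: x = -23, y = +12.5, z = +125 mm of the gauge stand, axes as the stand's. The fence is 6 mm high, so that fingers holding the blade's block pass over it, and runs along x from -66 to +20 mm of the stand; the bed is on its -y side.
- locating_pin: The single locating pin, a shoulder screw fixed to the bed at x = +15, y = 0 mm of the gauge stand: shank 6 mm in diameter; round head 13 mm in diameter, 3 mm thick, its underside 6 mm above the bed, so the blade slides in under it along +x. Seat the notch on it with a push of about 10 N (5 to 25). Origin: on the pin's axis at the bed's top. Axes as the gauge stand's.
- feeler_blade: Loose flat steel blade, 146 x 24 x 4 mm, about 0.1 kg. Origin: underside, middle line, under the grip block's centre. x runs to the notched end (+76 mm), rounded tip at -70 mm, z up. Upright black grip block 24 mm long (x), 12 mm wide (y), from 4 to 36 mm above the underside. Home: origin at x = -48, y = +0.5, z = +125 mm of the gauge stand, x axes parallel.
- notch_root (a point): Middle of the flat root of the blade's notch, on the underside (x = +60 mm of the blade). The notch is open at the blade's +x end, 16 mm farther: 8 mm wide, its mouth flared to 16 mm over the last 6 mm. Home, this point lies 3 mm short of the pin's axis (x = -3, y about +0.5, z = 0 mm of the pin).
- clamp_lever (a joint): Angle (rad) of the forked clamp lever: hinged along the stand's y at x = +42 mm, 139 mm above the table; it points towards the wheel and straddles the pin's head. 0.95 to 1.15 at the start (nose raised); 0 when its foot rests on the seated blade; below 0 with no blade under it. Stiff hinge: 0.08 N m, about 2 N square to the lever at the pad; it stays where it is left.
- clamp_pad (a point): Centre of the top of the black thumb pad (13 x 24 mm) on the clamp lever's nose, 46 mm from the hinge axis along the lever and 7 mm above its line; raised, its face looks up and back over the hinge. Push it towards the wheel and down. Closed it is at x = -4, y = 0 mm of the gauge stand, 146 mm above the table, 32 mm clear of the seated blade's grip block.
- pliers: Bystander: combination pliers with navy grips, 66 x 186 x 13 mm, flat on the table near the robot. Origin: centre of the underside.
- open_spanner_1: Bystander: chromed open-ended spanner, 30 x 173 x 6 mm, flat on the table beyond the gauge. Origin: centre of the underside.
- track_nut_0: Bystander: flanged steel nut, 21 x 21 x 7 mm, beside the spanner. Origin: centre of the underside.

How it is judged:
By the outcome, as a careful person would: the job done as asked, in the order asked, and still so for the second after the job is handed in, with the robot touching nothing.
It also fails if it takes over 72 s, if anything falls off the work surface, if the arm or the gripper's body presses on something with over 40 N, if the wrist force passes 120 N, or if a joint passes its speed limit or range.

ROBOT

A 6-joint arm with a two-finger parallel gripper is mounted at the origin on the work surface; the furniture and walls round the work are solid. World frame = base frame: x ahead of the robot, y to its left, z up, the work surface at z = 0. Lengths are in m, angles in rad, forces in N, time in s.
With the tool pointing down it reaches from about 0.35 to 0.775 m from the base axis. Payload 7.3 kg.
Tool frame: the origin (TCP) lies on the centre line of the jaws, within the pads' length; the fingertips stand 25 mm ahead of it and the grasp point (between the pads) lies 6 mm ahead of it; z points along the fingers, y is the direction in which the jaws open and shut (so a half turn about z gives the same grasp; the last joint's range is limited). The gripper opens to 92 mm and grips with 3 to 60 N. Pads are 19 mm wide; open, the fingers measure 130 mm over their backs; the gripper's body (75 mm by 190 mm) begins 47 mm behind the grasp point.
Start: joints at [1.06, 0.342, 1.524, -0, 1.275, -0.146], TCP at [0.187, 0.49, 0.252] pointing down, gripper open.
Joint ranges: [-2.53, 2.53], [-0.77, 2.02], [0.04, 2.7], [-1, 4.14], [0.28, 2.66], [-3.11, 3.11]. Speed limits (rad/s): [2.57, 2.57, 3.14, 3.14, 3.14, 3.14].

INTERFACE

Orientations are given as [roll, pitch, yaw] about the fixed x, y, z axes, in that order (R = Rz(yaw) Ry(pitch) Rx(roll)).
In Python, from cell import telemetry, read_camera, workorder gives the robot as it stands.
- The arm moves only by the shell command python3 -m creep 'ROWS' [FORCE]. ROWS is JSON, one flat list of numbers, 5 for each row, row after row: the opening, from 0 (shut) to 1 (fully open), then the shift along the world's x, y, z in m, then the turn about the world's z in rad. A call has 1 to 12 rows; each row shifts and turns the pose as measured when the row begins; what a row does not reach is not made up. A row lasts 1/8 s, in which the tool goes at most 62.5 mm and 10.7 degrees, less where a joint would pass 70% of its speed; a pose out of reach is approached as far as the arm can. A call is refused whole if a number of a shift passes 0.0625 or a number of a turn 0.188, either way. A call with a gripper value outside its range is refused whole. The fingers move at their own pace and stop on an object; FORCE is the grip in N (left out, the last holds). Time passes only in rows, so rows that do not move let the fingers close. It gives the time, the measured TCP pose, the force and the opening at its end, in the units of the state.
- telemetry.observe(): the state, without advancing time (a new reading comes with each control period).
- read_camera(name): name is "side" or "top"; returns a dict with "image" (400x640x3 uint8, red, green, blue), "fovy" (degrees; the focal length in pixels is half the picture's height over the tangent of half this angle, whatever the lens; pixels are square), "cx", "cy" (the principal point, pixels), "R" (3x3) and "t" (3): a world point X has camera coordinates R X + t. Camera axes: x right, y down, z forward; pixel columns grow to the right and rows downward; lengths in m; the calibration is good to about 2 mm. A picture is of the moment at which its call begins. There is no depth.
- workorder.hand_in(): hands the job in, once; it reports no verdict.
The state is a dict: "time": time; "qpos": joint angles; "qvel": joint speeds; "joint_efforts": joint torques, N m; "tool_pos": TCP position; "tool_rot": TCP orientation; "contact_force": force on the tool from outside, world axes, zero at the start; "torque": the same for the moment, N m; "opening": finger opening in m.
Only numpy, scipy, OpenCV 4.12 (cv2) and the standard library are available. Lean on these libraries where they do the work, as an engineer would, in place of code of your own. Each camera call takes 0.05 s, during which the arm holds its last target.

## Working session

There is one attempt and no reset: what is moved stays moved. The work goes in short steps, Python scripts to look and compute and a shell command to move; the robot and the scene stay as the last step left them, time stands still between calls to the robot, and variables do not carry over. Pictures are saved under pics/ and viewed, and the job is handed in when it is done.

```bash
ls; mkdir -p pics; python3 - <<'E'
from cell import telemetry, read_camera
import cv2
s=telemetry.observe();print(s)
for n in("side","top"):
    c=read_camera(n);cv2.imwrite(f"pics/{n}0.png",c["image"][:,:,::-1]);print(n,c["fovy"],c["cx"],c["cy"],c["R"],c["t"])
E
```

```text
pics
{'time': 0.0, 'qpos': array([ 1.06001280e+00,  3.42704972e-01,  1.52500593e+00,  3.60895552e-06,
        1.27545765e+00, -1.45964248e-01]), 'qvel': array([ 0.00024217, -0.00171503,  0.00039026,  0.00138621, -0.00082329,
        0.00059483]), 'joint_efforts': array([ 1.15997234e-03, -4.31248677e+01, -2.44226342e+01,  7.18008773e-02,
        5.61328093e-02, -1.44677829e-04]), 'tool_pos': array([0.18708177, 0.49012713, 0.25105804]), 'tool_rot': array([-3.14003401e+00, -2.32623438e-04,  2.77677214e+00]), 'contact_force': array([-0.69212461, -1.00655978,  0.68539781]), 'torque': array([ 0.01355944, -0.00436672, -0.01623802]), 'opening': 0.09166914212690423}
side 56.9331207599297 321.5790038911181 197.76451911364038 [[ 0.99645211  0.08227278  0.01773091]
 [ 0.05316369 -0.45199448 -0.89043507]
 [-0.06524429  0.88821854 -0.45476477]] [-0.53745146  0.20666557  0.70834005]
top 47.13033092674915 324.3615968165068 203.47220994169191 [[-0.01675858 -0.99923345  0.03537881]
 [-0.99389269  0.01278826 -0.10960737]
 [ 0.10907092 -0.0369996  -0.99334514]] [0.2456979  0.51789328 1.01751093]
```

View pics/side0.png

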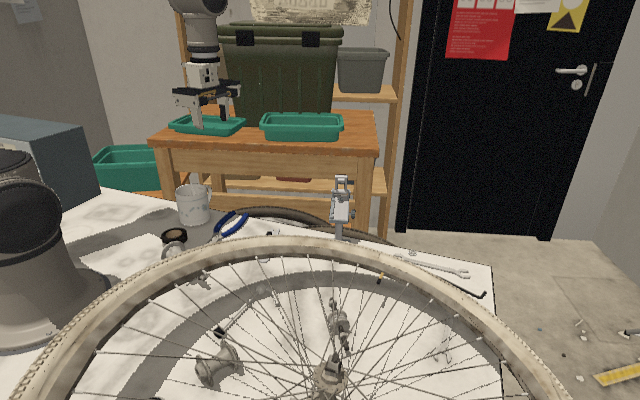

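View pics/top0.png

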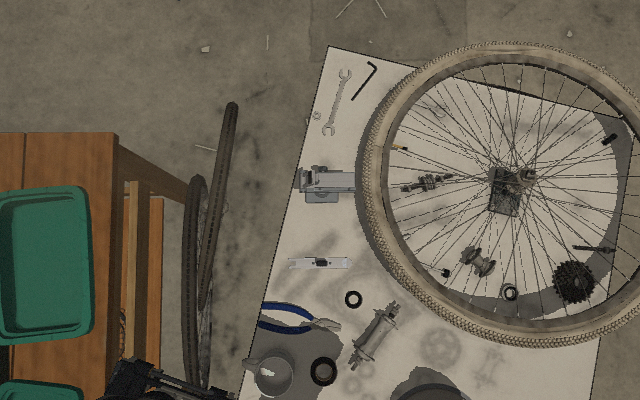

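```bash
python3 - <<'E'
import cv2
i=cv2.imread("pics/top0.png")[150:290,270:390];cv2.imwrite("pics/topz.png",cv2.resize(i,None,fx=5,fy=5,interpolation=cv2.INTER_CUBIC)[:600])
cv2.imwrite("pics/topz.png",cv2.resize(i,(514,600),interpolation=cv2.INTER_CUBIC))
i=cv2.imread("pics/side0.png")[160:260,290:400];cv2.imwrite("pics/sidez.png",cv2.resize(i,None,fx=6,fy=6,interpolation=cv2.INTER_CUBIC))
E
```

```text
(no output)
```

View pics/topz.png

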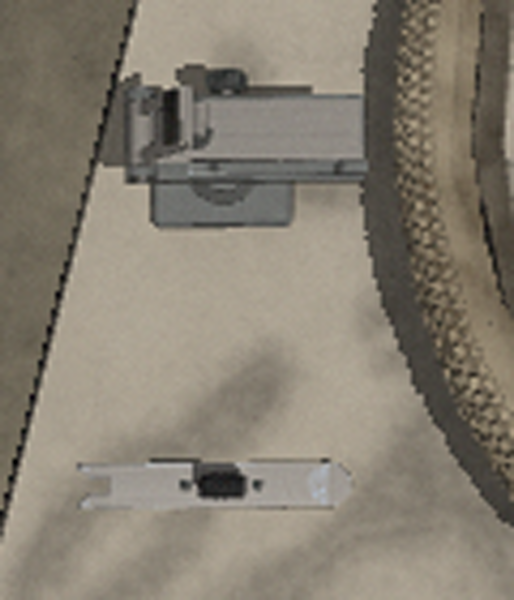

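View pics/sidez.png

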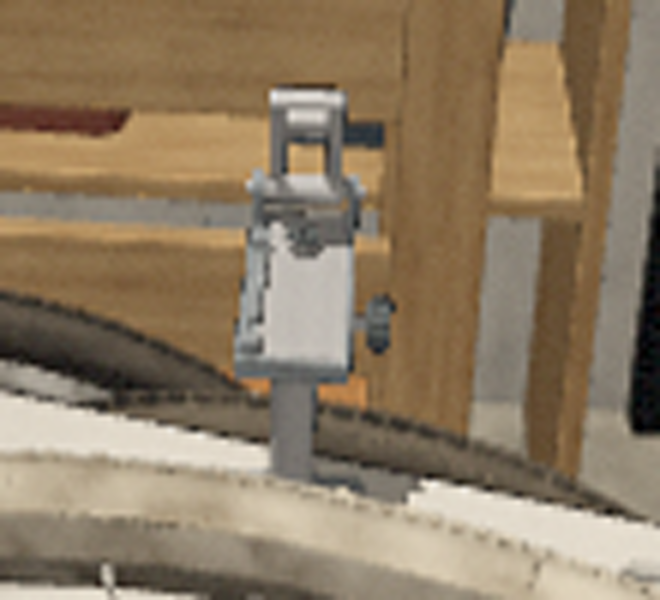

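```bash
cat > h.py <<'E'
import numpy as np,cv2
from cell import telemetry, read_camera
def f(c): return c["image"].shape[0]/2/np.tan(np.radians(c["fovy"]/2))
def proj(c,X):
    p=np.asarray(c["R"])@np.asarray(X,float)+c["t"]; return f(c)*p[0]/p[2]+c["cx"],f(c)*p[1]/p[2]+c["cy"]
def ray(c,u,v):
    R=np.asarray(c["R"]);d=R.T@np.array([(u-c["cx"])/f(c),(v-c["cy"])/f(c),1]);o=-R.T@np.asarray(c["t"]);return o,d/np.linalg.norm(d)
def plane(c,u,v,z):
    o,d=ray(c,u,v);return o+d*(z-o[2])/d[2]
def tri(c1,p1,c2,p2):
    o1,d1=ray(c1,*p1);o2,d2=ray(c2,*p2)
    s=np.linalg.lstsq(np.c_[d1,-d2],o2-o1,rcond=None)[0];a=o1+s[0]*d1;b=o2+s[1]*d2;return (a+b)/2,np.linalg.norm(a-b)
E
python3 - <<'E'
from h import *
c=read_camera("top");im=c["image"]
g=im[250:276,280:360].astype(int)
hsv=cv2.cvtColor(im,cv2.COLOR_RGB2HSV)
# blade: low saturation, bright
print(hsv[258:272,284:356:4,1]); print(hsv[258:272,284:356:4,2])
E
```

```text
[[40 27 21 24 18  6  5  4  6  9  8  0 18 16 19 22  7 35]
 [38  4 18 20 20 19 19 19 19 13 17 24 18 16 16  2 15 42]
 [38 37 22 21 16 21 20 19 17 12 32 21 21 21 16  6 19 38]
 [37 37 21 18 20 24 20 17 22 55 73 20 18 22 19  5 23 39]
 [38 35 40 18 16 18 21 13 13  7 15 19 17 18 16  0 22 35]
 [39 39 41 19 19 19 17  7 20 12 20 22 19 19 19 21 21 35]
 [37 36 35 19 19 16 21 14 19 30 30 23 16 19 19 10 20 41]
 [38 40 19 19 20 17 16 18 16 21 14 20 22 16 19  3 21 41]
 [38 39 18 19 16 18 16 21 18  5 14 22 16 20 20  5 18 37]
 [35 20 20 16 19 17 20 17 18 21 19 18 18 15 23 21 12 38]
 [39 22 20 20 21 25 19 23 29 29 30 29 31 40 36 36 43 35]
 [41 44 43 36 40 40 37 35 40 37 36 41 36 40 35 36 36 41]
 [43 38 44 40 38 40 41 41 37 37 39 42 38 39 39 40 39 39]
 [35 36 41 35 36 40 41 37 42 37 39 36 39 40 37 36 38 38]]
[[173  95 133 141 143 173 170 172  79  82  96 166 167 161 161 159 153 160]
 [166 125 155 163 162 161 159 158  79  78  73 157 157 155 156 165 154 157]
 [163 153 154 159 155 156 155 157  76  41  40 161 157 161 158 169 158 161]
 [159 152 132 157 154 160 155 161  58  28  28 166 158 161 158 168 155 156]
 [156 144 133 156 157 157 158  59  38  36  33 162 163 158 158 162 161 140]
 [157 149 136 161 160 159 161  69  39  41  39 162 161 160 160 158 158 139]
 [151 140 137 162 162 161 160 128  79  42  43 170 162 162 161 176 156 154]
 [149 135 131 164 168 165 162 171  80  36  37 168 162 161 163 167 161 150]
 [147 131 157 162 160 160 164 161 160  93 126 164 162 164 166 164 158 145]
 [144 114 153 162 162 165 162 166 168 174 174 171 168 166 168 168 167 140]
 [137 116 128 139 144 162 165 155 141 147 145 149 132 109 140 136 160 140]
 [132 138 138 149 160 167 157 139 141 157 170 170 171 171 169 169 149 138]
 [129 135 145 154 160 164 151 142 139 157 172 169 169 169 171 165 151 138]
 [130 134 150 160 162 161 149 145 141 158 172 170 168 172 167 154 149 141]]
```

```bash
python3 - <<'E'
from h import *
c=read_camera("top");im=c["image"];hsv=cv2.cvtColor(im,cv2.COLOR_RGB2HSV)
m=np.zeros(im.shape[:2],np.uint8);s=(slice(250,276),slice(280,360))
m[s]=((hsv[s][...,1]<29)|(hsv[s][...,2]<60)).astype(np.uint8)
m=cv2.morphologyEx(m,cv2.MORPH_OPEN,np.ones((3,3)))
n,l,st,ce=cv2.connectedComponentsWithStats(m);k=1+st[1:,4].argmax();print(st[k])
ys,xs=np.where(l==k);
P=np.array([plane(c,x,y,.004)[:2] for x,y in zip(xs,ys)]).astype(np.float32)
r=cv2.minAreaRect(P);print("blade rect",r); print(cv2.boxPoints(r))
vx,vy,x0,y0=cv2.fitLine(P,cv2.DIST_L2,0,.01,.01).ravel();print("axis deg",np.degrees(np.arctan2(vy,vx)),x0,y0)
# edges per column of blade
for x in range(292,346,6): 
    yy=np.where(l[:,x]==k)[0];print(x,yy.min(),yy.max(),end="; ")
# dark block
b=np.zeros_like(m);b[s]=(hsv[s][...,2]<62);ys,xs=np.where(b);print("\nblock px",xs.min(),xs.max(),ys.min(),ys.max(),xs.mean(),ys.mean(),plane(c,xs.mean(),ys.mean(),.036))
# stand zoom
i=im[155:215,290:365,::-1];cv2.imwrite("pics/st.png",cv2.resize(i,None,fx=10,fy=10,interpolation=cv2.INTER_CUBIC)[:600])
E
```

```text
[289 258  63  11 626]
blade rect ((0.3871663212776184, 0.24935752153396606), (0.14168553054332733, 0.022625254467129707), 89.02201080322266)
[[0.37464616 0.17871816]
 [0.39726815 0.17833199]
 [0.3996865  0.3199969 ]
 [0.3770645  0.32038307]]
axis deg 89.68357 0.3878306 0.24946292
292 258 268; 298 258 268; 304 258 268; 310 258 268; 316 258 267; 322 258 267; 328 258 267; 334 258 267; 340 258 267; 
block px 305 345 257 265 321.3333333333333 262.3809523809524 [0.38908522 0.24734404 0.036     ]
```

View pics/st.png

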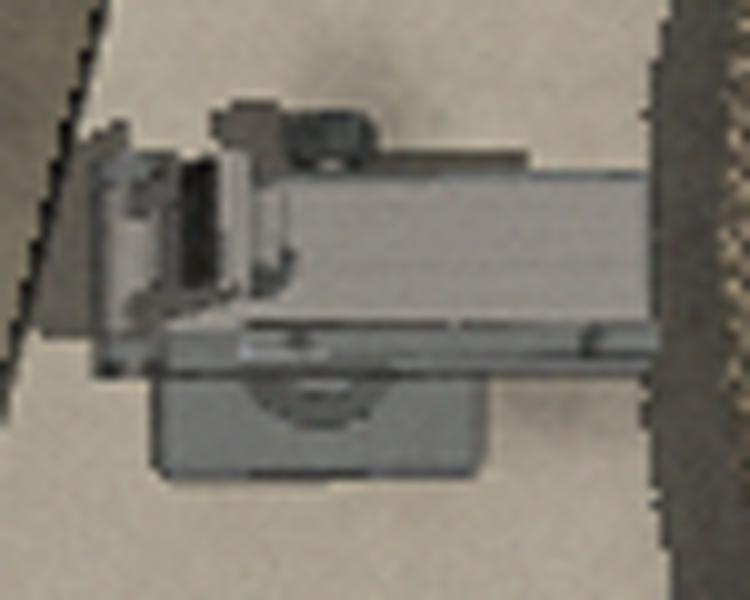

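```bash
python3 - <<'E'
from h import *
c=read_camera("top")
for n,u,v,z in [("L bed near",299.3,192.3,.125),("R far",355.2,172.4,.125),("R near",355.2,192.0,.125),("Ledge mid",299.3,183,.125),("far edge at 320",320,172.6,.125),("fence in top R",355,187.1,.131),("fence in top L",314,187.3,.131),("fence outer top",340,190,.131),("foot L near",305.4,202.5,.012),("foot R near",338.5,202.5,.012),("foot side far R",342.5,170.2,.012)]:
    print(n,plane(c,u,v,z).round(4))
d=read_camera("side")
# sidez: bed corners px/6+offset(290,160)
for n,u,v,z in [("bed wheel L",290+237/6,160+362/6,.125),("bed wheel R",290+352/6,160+365/6,.125),("bed right at far",290+352/6,160+240/6,.125)]:
    print(n,plane(d,u,v,z).round(4))
E
```

```text
L bed near [0.5341 0.2928 0.125 ]
R far [0.5743 0.1768 0.125 ]
R near [0.5334 0.1778 0.125 ]
Ledge mid [0.5534 0.2926 0.125 ]
far edge at 320 [0.5746 0.2497 0.125 ]
fence in top R [0.5427 0.1786 0.131 ]
fence in top L [0.5433 0.2626 0.131 ]
fence outer top [0.5371 0.2095 0.131 ]
foot L near [0.5256 0.2811 0.012 ]
foot R near [0.5246 0.205  0.012 ]
foot side far R [0.5999 0.1941 0.012 ]
bed wheel L [0.5396 0.1705 0.125 ]
bed wheel R [0.5794 0.173  0.125 ]
bed right at far [0.5778 0.2675 0.125 ]
```

```bash
python3 - <<'E'
from h import *
c=read_camera("top");d=read_camera("side")
for v in (178,182,186):
  print(v,[ (z,plane(c,356.5,v,z).round(3),np.round(proj(d,plane(c,356.5,v,z)),1)) for z in (.02,.05,.08,.12)])
hs=cv2.cvtColor(d["image"],cv2.COLOR_RGB2HSV)
print(d["image"][225:262,341].tolist())
E
```

```text
178 [(0.02, array([0.58 , 0.163, 0.02 ]), array([346.4, 264.6])), (0.05, array([0.575, 0.166, 0.05 ]), array([344.8, 252.3])), (0.08, array([0.57 , 0.169, 0.08 ]), array([343.1, 239.6])), (0.12, array([0.563, 0.174, 0.12 ]), array([340.9, 222.2]))]
182 [(0.02, array([0.571, 0.163, 0.02 ]), array([342.1, 264.3])), (0.05, array([0.566, 0.166, 0.05 ]), array([340.6, 252. ])), (0.08, array([0.561, 0.17 , 0.08 ]), array([339. , 239.3])), (0.12, array([0.555, 0.174, 0.12 ]), array([336.9, 222. ]))]
186 [(0.02, array([0.561, 0.163, 0.02 ]), array([337.9, 263.9])), (0.05, array([0.557, 0.167, 0.05 ]), array([336.4, 251.6])), (0.08, array([0.552, 0.17 , 0.08 ]), array([334.9, 239. ])), (0.12, array([0.547, 0.174, 0.12 ]), array([332.9, 221.7]))]
[[114, 108, 104], [112, 107, 104], [115, 111, 107], [115, 112, 107], [116, 112, 107], [112, 110, 105], [114, 112, 105], [113, 112, 104], [113, 110, 105], [108, 108, 104], [111, 106, 103], [108, 105, 101], [106, 102, 99], [106, 103, 99], [105, 102, 96], [120, 112, 106], [186, 176, 151], [162, 149, 130], [189, 176, 153], [205, 191, 166], [207, 195, 171], [212, 197, 173], [213, 198, 174], [207, 194, 169], [207, 194, 167], [208, 193, 166], [176, 163, 142], [152, 140, 123], [137, 126, 108], [132, 120, 102], [132, 118, 101], [131, 120, 101], [133, 123, 103], [100, 91, 77], [69, 65, 53], [73, 65, 57], [80, 72, 62]]
```

```bash
python3 -m creep '[1,0.025,-0.03,0,-0.16, 1,0.025,-0.03,0,-0.16, 1,0.025,-0.03,0,-0.16, 1,0.025,-0.03,0,-0.16, 1,0.025,-0.03,0,-0.16, 1,0.025,-0.03,0,-0.16, 1,0.025,-0.03,0,-0.16, 1,0.025,-0.03,0,-0.09, 1,0,0,0,0]' 40
```

```text
time: 1.52
tool_pos: [0.3924, 0.243, 0.252]
tool_rot: [3.139, -0.001, 1.528]
contact_force: [-0.2, -0.4, 0.5]
opening: 0.0917
```

```bash
python3 -m creep '[1,-0.004,0.004,-0.04,0.035, 1,0,0,-0.04,0, 1,0,0,-0.04,0, 1,0,0,-0.03,0, 1,0,0,0,0]'; python3 - <<'E'
from h import *
for n in("side","top"):
    c=read_camera(n)
    s=(slice(150,270),slice(230,390)) if n=="side" else (slice(200,310),slice(240,390))
    i=c["image"][s][:,:,::-1];cv2.imwrite(f"pics/{n}1.png",cv2.resize(i,None,fx=5,fy=5,interpolation=cv2.INTER_CUBIC))
E
```

```text
time: 2.15
tool_pos: [0.3864, 0.25, 0.0994]
tool_rot: [3.136, -0.004, 1.57]
contact_force: [-0.6, 0.8, 1.1]
opening: 0.0919
```

View pics/top1.png

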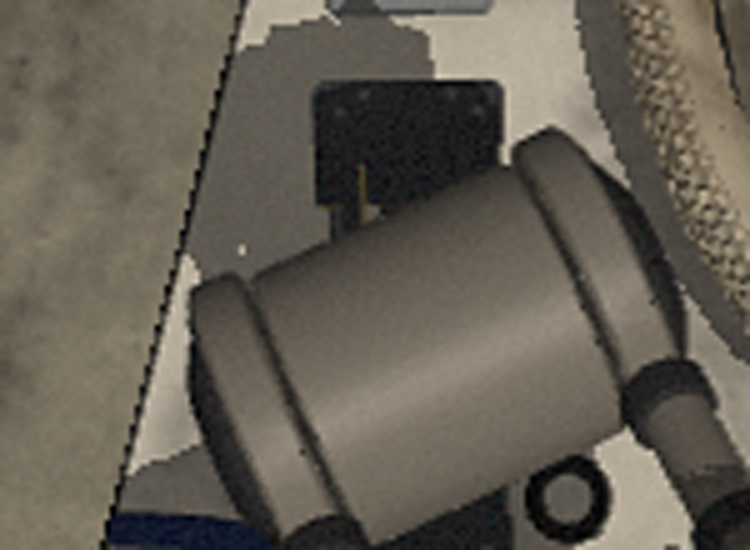

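View pics/side1.png

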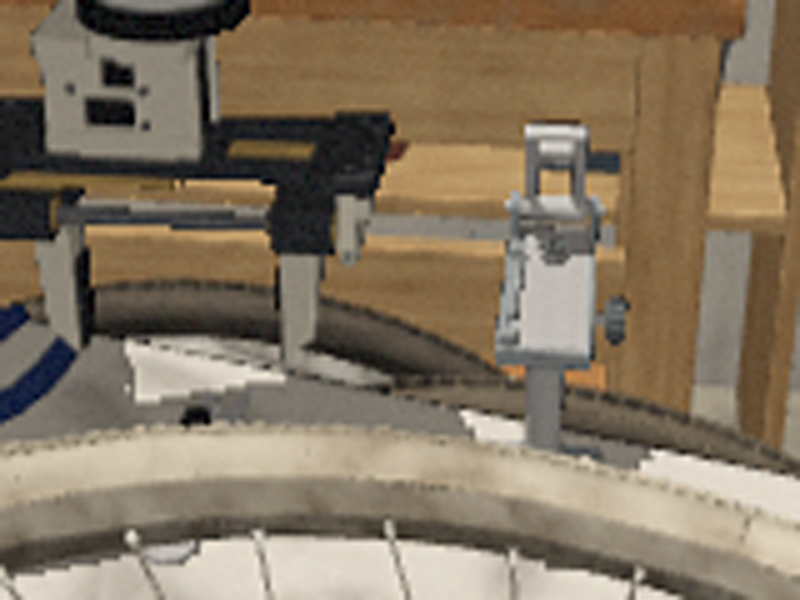

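```bash
python3 -m creep '[0.5,0.002,-0.003,-0.02,-0.006, 0.5,0,0,-0.02,0, 0.5,0,0,-0.015,0, 0.5,0,0,-0.007,0, 0.5,0,0,0,0]'
```

```text
time: 2.88
tool_pos: [0.3952, 0.251, 0.046]
tool_rot: [3.116, -0.013, 1.567]
contact_force: [0.2, 0.4, 0.1]
opening: 0.0477
```

```bash
python3 - <<'E'
from h import *
c=read_camera("side")
i=c["image"][180:260,250:350][:,:,::-1];cv2.imwrite(f"pics/side2.png",cv2.resize(i,None,fx=7,fy=7,interpolation=cv2.INTER_CUBIC))
E
```

```text
(no output)
```

View pics/side2.png

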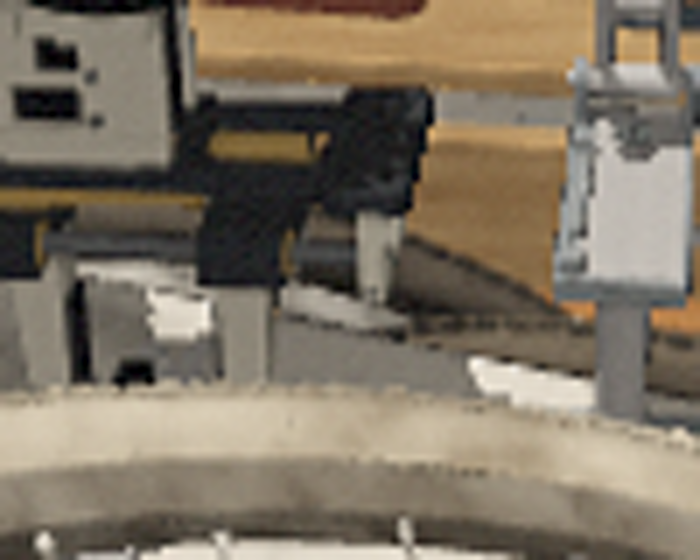

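```bash
python3 -c "
from cell import telemetry as t
s=t.observe()
for k in ('qpos','qvel','tool_pos','tool_rot'):print(k,s[k].round(4))"
```

```text
qpos [0.4009 0.5168 1.9417 0.0027 0.6543 0.4031]
qvel [-0.0017 -0.0032  0.0017 -0.0005 -0.0026  0.0001]
tool_pos [0.3954 0.2511 0.0463]
tool_rot [ 3.1158 -0.0129  1.5666]
```

```bash
python3 -m creep '[0.5,-0.006,-0.004,0.02,0, 0.5,0,0,0,0]'; python3 -m creep '[0.5,0,0,-0.005,0, 0.5,0,0,-0.005,0,0.5,0,0,-0.005,0,0.5,0,0,-0.005,0,0.5,0,0,0,0]'
```

```text
time: 3.18
tool_pos: [0.3902, 0.2475, 0.0681]
tool_rot: [3.113, -0.014, 1.567]
contact_force: [0.4, -0.0, 0.8]
opening: 0.0458
time: 3.8
tool_pos: [0.3901, 0.2475, 0.0454]
tool_rot: [3.115, -0.013, 1.567]
contact_force: [0.7, 0.6, 0.1]
opening: 0.0458
```

```bash
python3 -m creep '[0.5,0,0,0.02,0, 0.5,0,0,0.02,0, 0.5,0,0,0.02,0, 0.5,0,0,0,0]'
```

```text
time: 4.3
tool_pos: [0.3898, 0.2474, 0.1062]
tool_rot: [3.116, -0.013, 1.567]
contact_force: [0.1, 0.6, -0.1]
opening: 0.0461
```

```bash
python3 -m creep '[0.5,-0.001,0,-0.012,0, 0.5,0,0,-0.012,0, 0.5,0,0,-0.012,0, 0.5,0,0,-0.012,0, 0.5,0,0,-0.01,0, 0.5,0,0,-0.006,0, 0.5,0,0,0,0]'
```

```text
time: 5.18
tool_pos: [0.3865, 0.2463, 0.034]
tool_rot: [3.123, -0.01, 1.566]
contact_force: [0.5, -0.1, -0.2]
opening: 0.0463
```

Slow motion keeps the tilt small. Grip.

```bash
python3 -m creep '[0,0.002,0,0,0, 0,0,0,0,0, 0,0,0,0,0, 0,0,0,0,0, 0,0,0,0,0]' 40; python3 -m creep '[0,0,0,0.006,0, 0,0,0,0.01,0, 0,0,0,0.01,0, 0,0,0,0.01,0, 0,0,0,0,0]'
python3 - <<'E'
from h import *
c=read_camera("side")
i=c["image"][170:260,240:360][:,:,::-1];cv2.imwrite(f"pics/side3.png",cv2.resize(i,None,fx=6,fy=6,interpolation=cv2.INTER_CUBIC))
E
```

```text
time: 5.8
tool_pos: [0.3893, 0.2467, 0.0353]
tool_rot: [3.12, -0.011, 1.566]
contact_force: [-0.1, 0.4, -1.0]
opening: 0.0116
time: 6.42
tool_pos: [0.3896, 0.2468, 0.0744]
tool_rot: [3.119, -0.012, 1.566]
contact_force: [1.2, 0.3, -1.1]
opening: 0.0115
```

View pics/side3.png

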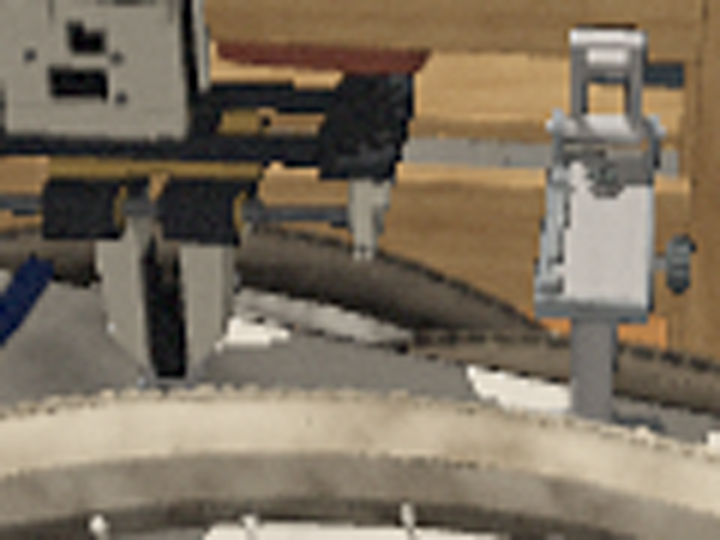

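```bash
python3 -m creep '[0,0,0,0.014,0, 0,0,-0.005,0.016,0, 0,0,-0.008,0.016,0, 0,0,-0.01,0.016,0, 0,0,-0.01,0.016,0, 0,0,-0.01,0.016,0, 0,0,-0.01,0.016,0, 0,0,-0.01,0.014,0, 0,0,-0.01,0.005,0, 0,0,-0.005,0,0, 0,0,0,0,0]'; python3 -m creep '[0,0.01,0,0,0, 0,0.016,0,0,0, 0,0.016,0,0,0, 0,0.016,0,0,0, 0,0.016,0,0,0, 0,0.016,0,0,0, 0,0.016,0,0,0, 0,0.016,0,0,0, 0,0.016,0,0,0, 0,0.016,0,0,0, 0,0.01,0,0,0, 0,0,0,0,0]'
```

```text
time: 7.85
tool_pos: [0.386, 0.1649, 0.2028]
tool_rot: [3.129, -0.008, 1.567]
contact_force: [-0.3, -0.6, -0.5]
opening: 0.0116
time: 9.35
tool_pos: [0.5655, 0.1664, 0.1969]
tool_rot: [3.131, -0.008, 1.568]
contact_force: [0.8, 0.6, -0.5]
opening: 0.0117
```

```bash
python3 - <<'E'
from h import *
c=read_camera("side");d=read_camera("top")
i=c["image"][120:245,270:430][:,:,::-1];cv2.imwrite(f"pics/side4.png",cv2.resize(i,None,fx=4.8,fy=4.8,interpolation=cv2.INTER_CUBIC))
i=d["image"][130:230,270:410][:,:,::-1];cv2.imwrite(f"pics/top4.png",cv2.resize(i,None,fx=5,fy=5,interpolation=cv2.INTER_CUBIC))
E
```

```text
(no output)
```

View pics/side4.png

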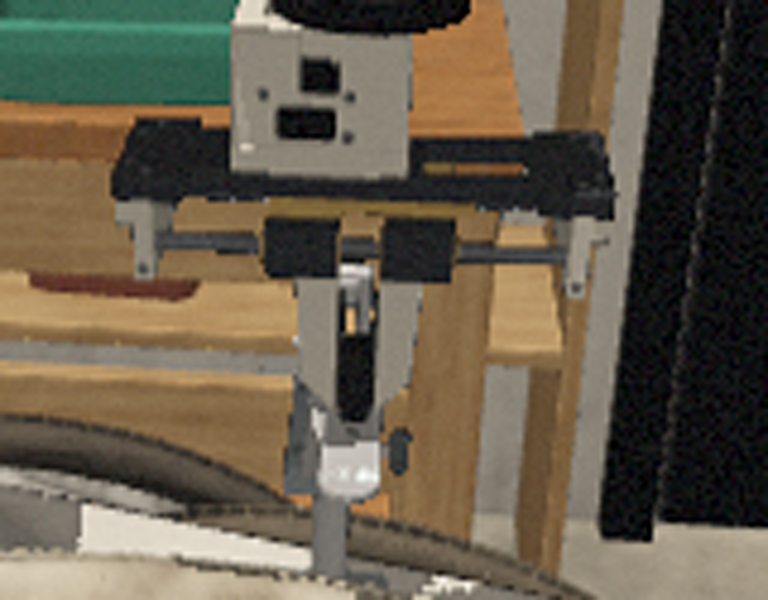

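View pics/top4.png

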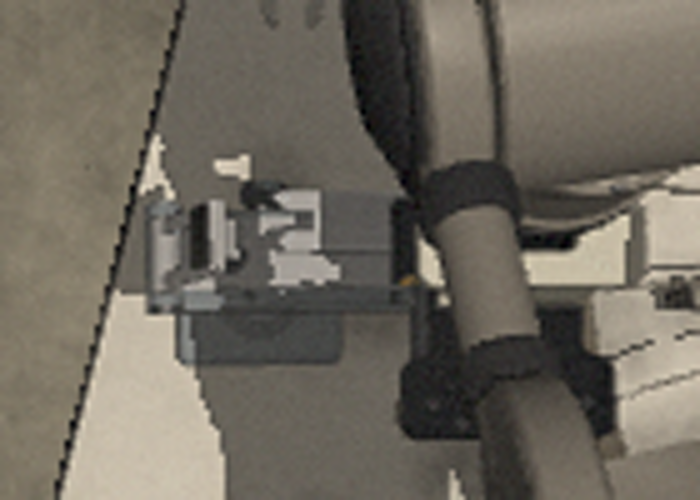

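```bash
python3 - <<'E'
from h import *
d=read_camera("top")
i=d["image"][160:200,295:360][:,:,::-1];i=cv2.convertScaleAbs(i,alpha=1.5,beta=-60);cv2.imwrite(f"pics/top5.png",cv2.resize(i,None,fx=12,fy=12,interpolation=cv2.INTER_CUBIC))
s=telemetry.observe();t=s["tool_pos"];print(t)
z=t[2]-.0353
for n,X in [("endL",(t[0]-.012,t[1]+.076,z+.004)),("endR",(t[0]+.012,t[1]+.076,z+.004)),("root",(t[0],t[1]+.060,z+.004)),("pin head",(.556,.243+.015,.134)),("bed far corner",(.577,.177,.125))]:
    u,v=proj(d,X);print(n,round((u-295+.5)*12),round((v-160+.5)*12))
E
```

```text
[0.56444694 0.16646229 0.19729044]
endL 359 246
endR 356 102
root 454 173
pin head 260 257
bed far corner 727 139
```

View pics/top5.png

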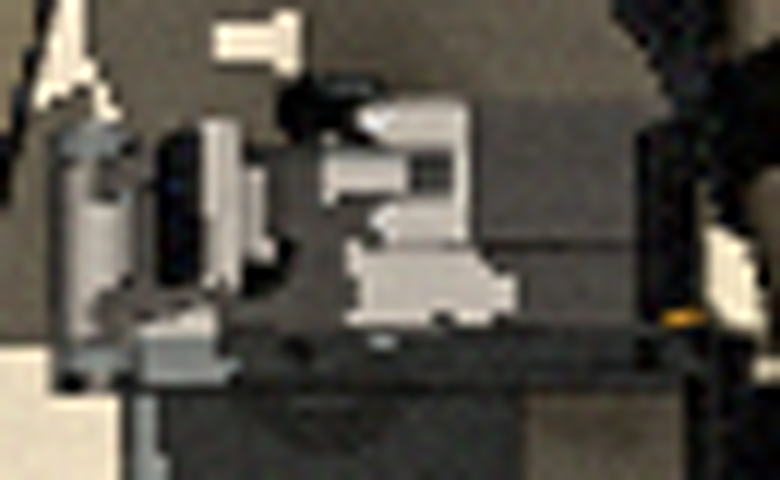

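```bash
python3 -m creep '[0,-0.004,0,-0.005,0, 0,-0.003,0,-0.008,0, 0,0,0,-0.008,0, 0,0,0,-0.005,0, 0,0,0,-0.002,0, 0,0,0,0,0]'
```

```text
time: 10.25
tool_pos: [0.5557, 0.1666, 0.1674]
tool_rot: [3.132, -0.008, 1.569]
contact_force: [-0.2, 0.6, -0.7]
opening: 0.0115
```

```bash
python3 -m creep '[0,0.003,0,-0.001,0, 0,0,0,-0.002,0, 0,0,0,-0.001,0, 0,0,0,0,0]'; python3 -m creep '[0,0,0,-0.001,0, 0,0,0,-0.001,0, 0,0,0,0,0]'
```

```text
time: 10.75
tool_pos: [0.5594, 0.1666, 0.1636]
tool_rot: [3.131, -0.008, 1.569]
contact_force: [0.1, -0.3, -0.1]
opening: 0.0117
time: 11.12
tool_pos: [0.5593, 0.1666, 0.1615]
tool_rot: [3.131, -0.008, 1.569]
contact_force: [-0.1, 0.6, -1.4]
opening: 0.0118
```

```bash
python3 -m creep '[0,0,0,-0.001,0, 0,0,0,0,0]'; python3 -m creep '[0,0,0,-0.001,0, 0,0,0,0,0]';
```

```text
time: 11.38
tool_pos: [0.5593, 0.1666, 0.1605]
tool_rot: [3.131, -0.008, 1.569]
contact_force: [-0.7, 0.0, -0.9]
opening: 0.0117
time: 11.62
tool_pos: [0.5595, 0.1667, 0.1603]
tool_rot: [3.13, -0.008, 1.569]
contact_force: [-0.5, -0.0, 0.4]
opening: 0.0118
```

```bash
python3 - <<'E'
from h import *
for n,s in(("side",(160,235,310,380)),("top",(160,200,295,360))):
    d=read_camera(n);a,b,e,g=s
    i=d["image"][a:b,e:g][:,:,::-1];k=8 if n=="side" else 12;cv2.imwrite(f"pics/{n}6.png",cv2.resize(cv2.convertScaleAbs(i,alpha=1.3,beta=-30),None,fx=k,fy=k,interpolation=cv2.INTER_CUBIC))
E
```

```text
(no output)
```

View pics/side6.png

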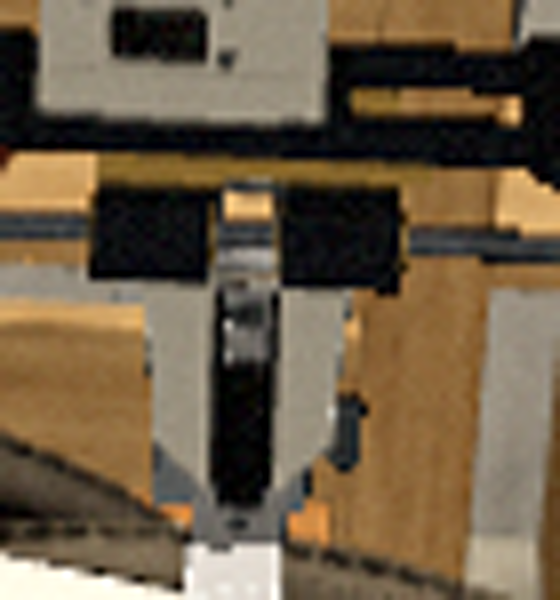

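View pics/top6.png

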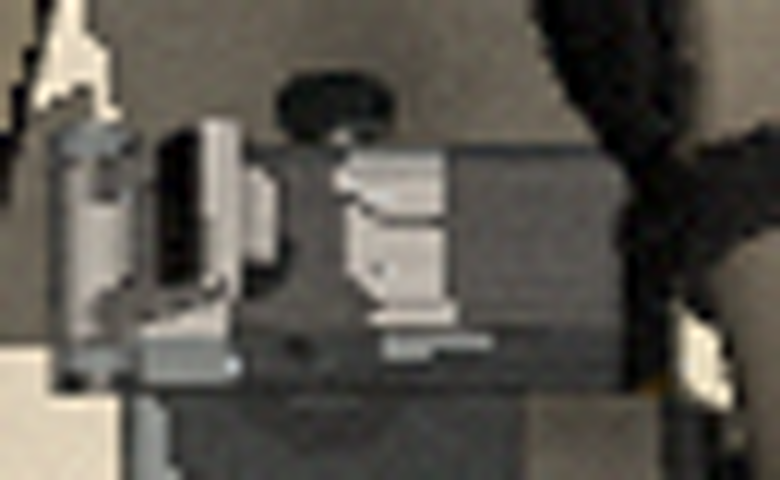

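```bash
python3 -m creep '[0,-0.0015,0,0,0, 0,-0.001,0,0,0, 0,0,0,0,0]'; python3 -m creep '[0,-0.001,0,0,0, 0,0,0,0,0]';python3 -m creep '[0,-0.001,0,0,0, 0,0,0,0,0]'
```

```text
time: 12.1
tool_pos: [0.5573, 0.1667, 0.1603]
tool_rot: [3.129, -0.008, 1.569]
contact_force: [0.9, -0.2, 0.3]
opening: 0.0119
time: 12.35
tool_pos: [0.5563, 0.1667, 0.1603]
tool_rot: [3.129, -0.008, 1.569]
contact_force: [-0.3, 0.9, 0.9]
opening: 0.0122
time: 12.6
tool_pos: [0.5555, 0.1667, 0.1603]
tool_rot: [3.128, -0.008, 1.569]
contact_force: [0.3, 0.0, -0.3]
opening: 0.0117
```

```bash
python3 -m creep '[0,-0.001,0,0,0, 0,0,0,0,0]';python3 -m creep '[0,-0.001,0,0,0, 0,0,0,0,0]';python3 -m creep '[0,-0.001,0,0,0, 0,0,0,0,0]'
```

```text
time: 12.85
tool_pos: [0.5554, 0.1667, 0.1604]
tool_rot: [3.126, -0.009, 1.568]
contact_force: [2.1, -0.5, -1.0]
opening: 0.0121
time: 13.1
tool_pos: [0.5553, 0.1666, 0.1604]
tool_rot: [3.124, -0.009, 1.568]
contact_force: [2.1, 0.5, -1.3]
opening: 0.0118
time: 13.35
tool_pos: [0.5552, 0.1667, 0.1605]
tool_rot: [3.122, -0.009, 1.568]
contact_force: [2.7, 0.3, -2.9]
opening: 0.0115
```

```bash
python3 -m creep '[0,0,0.003,0,0, 0,0,0.004,0,0, 0,0,0.003,0,0, 0,0,0,0,0]'
```

```text
time: 13.85
tool_pos: [0.5552, 0.1766, 0.1607]
tool_rot: [3.121, -0.007, 1.568]
contact_force: [3.3, -0.5, -1.1]
opening: 0.0116
```

```bash
python3 -m creep '[0,0,0.003,0,0, 0,0,0.003,0,0, 0,0,0.002,0,0, 0,0,0,0,0]'; python3 -m creep '[0,0,0.002,0,0, 0,0,0.002,0,0, 0,0,0,0,0]'
```

```text
time: 14.35
tool_pos: [0.5552, 0.1851, 0.1608]
tool_rot: [3.121, -0.007, 1.569]
contact_force: [3.8, -0.9, -1.6]
opening: 0.0114
time: 14.72
tool_pos: [0.5552, 0.1893, 0.1607]
tool_rot: [3.121, -0.007, 1.568]
contact_force: [3.1, -1.4, -1.0]
opening: 0.0118
```

```bash
python3 -m creep '[0,0,0.002,0,0, 0,0,0.001,0,0, 0,0,0,0,0]'; python3 -m creep '[0,0,0.001,0,0, 0,0,0,0,0]'; python3 -m creep '[0,0,0.001,0,0, 0,0,0,0,0]'
```

```text
time: 15.1
tool_pos: [0.5553, 0.1925, 0.1608]
tool_rot: [3.121, -0.007, 1.569]
contact_force: [4.5, -1.6, -0.9]
opening: 0.0119
time: 15.35
tool_pos: [0.5553, 0.1935, 0.1607]
tool_rot: [3.121, -0.007, 1.569]
contact_force: [2.8, -1.6, -1.2]
opening: 0.0118
time: 15.6
tool_pos: [0.5553, 0.1946, 0.1608]
tool_rot: [3.121, -0.007, 1.569]
contact_force: [3.1, 0.1, -1.3]
opening: 0.0116
```

```bash
python3 -m creep '[0,0,0.001,0,0, 0,0,0,0,0]'; python3 -m creep '[0,0,0.001,0,0, 0,0,0,0,0]'; python3 -m creep '[0,0,0.001,0,0, 0,0,0,0,0]'
```

```text
time: 15.85
tool_pos: [0.5553, 0.1957, 0.1608]
tool_rot: [3.121, -0.007, 1.568]
contact_force: [3.5, -1.1, -1.0]
opening: 0.0117
time: 16.1
tool_pos: [0.5553, 0.1962, 0.1607]
tool_rot: [3.121, -0.006, 1.568]
contact_force: [3.5, -0.8, -0.6]
opening: 0.0117
time: 16.35
tool_pos: [0.5553, 0.1963, 0.1608]
tool_rot: [3.122, -0.004, 1.568]
contact_force: [3.5, -1.3, -0.2]
opening: 0.0115
```

```bash
python3 -m creep '[0,0,0.002,0,0, 0,0,0.002,0,0]';python3 -m creep '[0,0,0.003,0,0, 0,0,0.003,0,0]'
```

```text
time: 16.6
tool_pos: [0.5553, 0.1968, 0.1611]
tool_rot: [3.122, 0.002, 1.568]
contact_force: [1.5, -11.3, 1.6]
opening: 0.0116
time: 16.85
tool_pos: [0.5554, 0.1973, 0.1617]
tool_rot: [3.124, 0.012, 1.568]
contact_force: [2.3, -14.8, 3.9]
opening: 0.0121
```

```bash
python3 -m creep '[0,0,0.001,-0.001,0, 0,0,0.0,0,0]';python3 -m creep '[0.12,0,0,0,0, 0.25,0,0,0,0, 0.4,0,0,0,0, 0.4,0,0,0,0]'
```

```text
time: 17.1
tool_pos: [0.5554, 0.1969, 0.1619]
tool_rot: [3.124, 0.014, 1.567]
contact_force: [3.5, -0.4, -1.5]
opening: 0.0117
time: 17.6
tool_pos: [0.5531, 0.1983, 0.1609]
tool_rot: [3.129, 0.012, 1.568]
contact_force: [-0.3, 0.0, 0.5]
opening: 0.0349
```

```bash
python3 -m creep '[0.4,0,0,0.01,0, 0.4,0,0,0.015,0, 0.4,0,0,0.015,0, 0.4,0,0,0.015,0, 0.4,0,0,0.015,0, 0.4,0,0,0.015,0, 0.4,0,0,0.01,0, 0.4,0,0,0,0]';python3 - <<'E'
from h import *
for n,s in(("side",(160,235,310,380)),("top",(160,200,295,360))):
    d=read_camera(n);a,b,e,g=s
    i=d["image"][a:b,e:g][:,:,::-1];k=8 if n=="side" else 12;cv2.imwrite(f"pics/{n}7.png",cv2.resize(cv2.convertScaleAbs(i,alpha=1.3,beta=-30),None,fx=k,fy=k,interpolation=cv2.INTER_CUBIC))
E
```

```text
time: 18.6
tool_pos: [0.5533, 0.1988, 0.2656]
tool_rot: [3.124, 0.011, 1.568]
contact_force: [-0.3, 0.1, -0.3]
opening: 0.0369
```

View pics/side7.png

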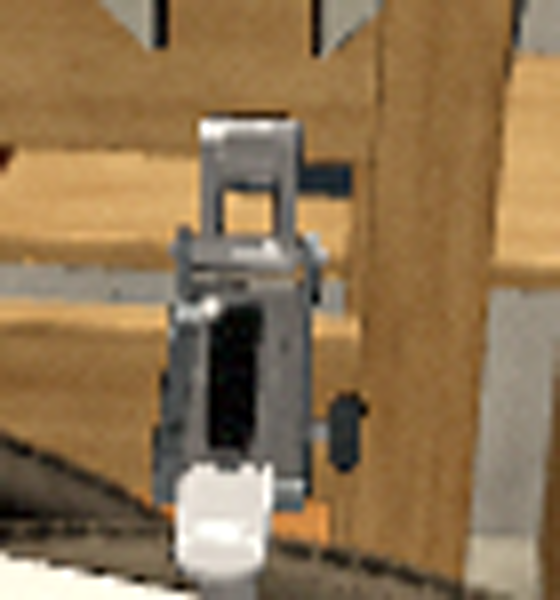

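View pics/top7.png

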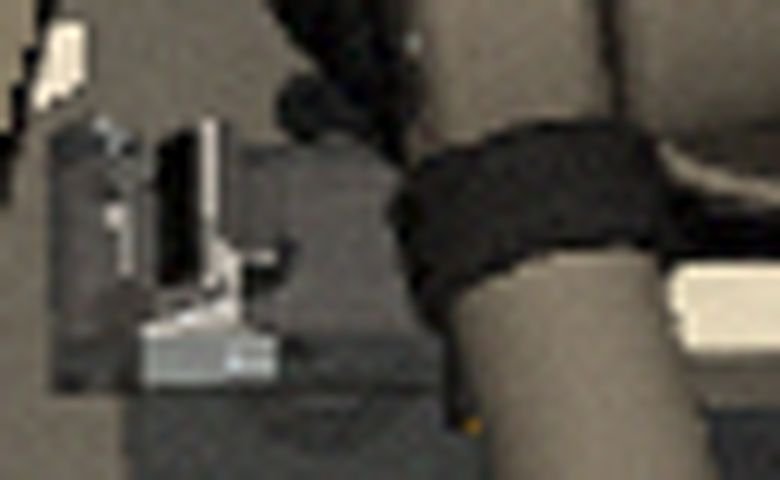

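```bash
python3 - <<'E'
from h import *
d=read_camera("side")
xc,yc=.5559,.2436
def W(x,y,z): return (xc-y,yc+x,z)
for ox in (-.048,-.046,-.051):
  for n,p in [("tip",(ox-.07,.0005,.129)),("blkTL",(ox-.012,.0065,.161)),("blkTR",(ox-.012,-.0055,.161)),("blkBL",(ox-.012,.0065,.129)),("blkBR",(ox-.012,-.0055,.129)),("bed R",(-.066,-.021,.125)),("bed L",(-.066,.021,.125))]:
    u,v=proj(d,W(*p));print(n,round((u-310+.5)*8),round((v-160+.5)*8),end="; ")
  print()
i=d["image"][195:238,320:360][:,:,::-1];cv2.imwrite("pics/side8.png",cv2.resize(i,None,fx=14,fy=14,interpolation=cv2.INTER_CUBIC))
E
```

```text
tip 213 569; blkTL 205 343; blkTR 251 346; blkBL 201 451; blkBR 246 453; bed R 304 481; bed L 144 472; 
tip 213 565; blkTL 205 339; blkTR 252 342; blkBL 201 447; blkBR 247 449; bed R 304 481; bed L 144 472; 
tip 212 575; blkTL 204 348; blkTR 251 351; blkBL 200 456; blkBR 246 459; bed R 304 481; bed L 144 472;
```

View pics/side8.png

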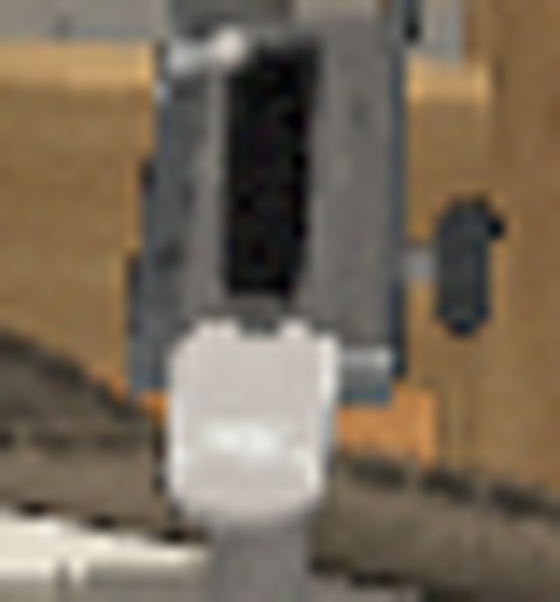

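```bash
python3 - <<'E'
from h import *
d=read_camera("side");im=d["image"].astype(int)
xc,yc=.5559,.2436
for v in range(214,236): print(v,im[v,328:350].sum(1).tolist())
for e in (.0125,-.0115):
  for x in (-.066,-.08,-.10,-.112):
    print(e,x,np.round(proj(d,(xc-e,yc+x,.129)),2))
for x in (-.066,0,.04): print("bed -y edge",x,np.round(proj(d,(xc+.021,yc+x,.125)),2),"fence out",np.round(proj(d,(xc-.021,yc+x,.125)),2))
for v in (185,190,195,200,205,210,215,218): print(v,im[v,322:355].sum(1).tolist())
E
```

```text
214 [352, 171, 232, 204, 227, 304, 312, 266, 75, 73, 76, 52, 27, 136, 301, 314, 277, 302, 295, 273, 263, 359]
215 [330, 181, 243, 236, 250, 317, 320, 309, 72, 54, 59, 31, 56, 224, 321, 318, 290, 304, 304, 265, 189, 344]
216 [324, 210, 243, 235, 232, 327, 313, 315, 222, 226, 223, 231, 150, 284, 309, 310, 295, 299, 311, 267, 159, 327]
217 [320, 208, 265, 271, 252, 304, 304, 296, 283, 224, 228, 258, 270, 288, 312, 297, 287, 303, 305, 258, 175, 318]
218 [305, 204, 292, 274, 258, 280, 551, 555, 562, 323, 279, 271, 552, 559, 312, 294, 259, 294, 306, 265, 165, 304]
219 [311, 279, 289, 265, 337, 549, 593, 589, 592, 549, 552, 540, 581, 584, 546, 604, 313, 273, 279, 249, 155, 295]
220 [325, 290, 283, 258, 486, 591, 592, 577, 579, 581, 583, 586, 579, 577, 578, 639, 446, 445, 459, 473, 203, 290]
221 [325, 291, 270, 266, 514, 586, 584, 579, 577, 574, 573, 573, 569, 572, 580, 646, 371, 343, 345, 374, 141, 301]
222 [333, 294, 278, 252, 518, 588, 583, 574, 573, 580, 573, 574, 572, 570, 573, 662, 346, 299, 288, 291, 290, 318]
223 [217, 232, 346, 365, 587, 586, 575, 574, 573, 576, 580, 577, 572, 575, 
[... 2471 characters left out ...]
6, 234, 438, 443, 437, 426, 408, 431]
205 [312, 313, 310, 307, 319, 321, 324, 302, 325, 251, 236, 236, 302, 335, 97, 77, 95, 65, 92, 44, 256, 323, 318, 290, 301, 299, 232, 316, 308, 292, 306, 303, 309]
210 [307, 310, 310, 317, 321, 317, 322, 326, 232, 243, 231, 252, 323, 266, 87, 76, 71, 60, 46, 33, 310, 314, 313, 296, 305, 280, 240, 293, 292, 220, 166, 169, 143]
215 [322, 315, 312, 311, 325, 312, 330, 181, 243, 236, 250, 317, 320, 309, 72, 54, 59, 31, 56, 224, 321, 318, 290, 304, 304, 265, 189, 344, 358, 180, 162, 165, 150]
218 [319, 310, 298, 296, 312, 303, 305, 204, 292, 274, 258, 280, 551, 555, 562, 323, 279, 271, 552, 559, 312, 294, 259, 294, 306, 265, 165, 304, 316, 292, 126, 131, 266]
```

```bash
python3 - <<'E'
from h import *
c=read_camera("top");d=read_camera("side")
xc,yc=.5559,.2436
for a in (.9,1.0,1.1,1.2):
    X=(xc,yc+.042-.046*np.cos(a)+.007*np.sin(a),.139+.046*np.sin(a)+.007*np.cos(a))
    print(a,np.round(X,4),np.round(proj(c,X),1),np.round(proj(d,X),1))
    for s in(-.0065,.0065):
      L=.046+s;X=(xc,yc+.042-L*np.cos(a)+.007*np.sin(a),.139+L*np.sin(a)+.007*np.cos(a));print("   edge",np.round(X[1:],4),np.round(proj(c,X),1))
m=(c["image"][160:190,300:325].sum(2)<100);ys,xs=np.where(m);print(xs.mean()+300,ys.mean()+160)
for v in (172,176,180): print(c["image"][v,300:325].sum(1).tolist())
E
```

```text
0.9 [0.5559 0.2625 0.1794] [314.3 177.2] [340.1 178.9]
   edge [0.2665 0.1743] [312.2 177.7]
   edge [0.2584 0.1845] [316.4 176.8]
1.0 [0.5559 0.2666 0.1815] [312.2 177.1] [340.2 177.3]
   edge [0.2701 0.176 ] [310.3 177.6]
   edge [0.2631 0.187 ] [314.  176.6]
1.1 [0.5559 0.271  0.1832] [309.9 177. ] [340.3 175.8]
   edge [0.2739 0.1774] [308.4 177.5]
   edge [0.268 0.189] [311.5 176.4]
1.2 [0.5559 0.2755 0.1844] [307.6 176.9] [340.4 174.5]
   edge [0.2778 0.1784] [306.4 177.4]
   edge [0.2731 0.1905] [308.8 176.3]
315.52272727272725 169.5681818181818
[184, 191, 189, 215, 353, 152, 212, 271, 88, 74, 56, 208, 482, 222, 229, 200, 209, 209, 180, 207, 207, 196, 212, 204, 202]
[222, 245, 219, 199, 186, 268, 235, 254, 125, 75, 69, 225, 476, 225, 239, 219, 228, 250, 235, 269, 268, 260, 269, 257, 273]
[226, 243, 256, 254, 252, 364, 249, 250, 122, 88, 58, 164, 365, 451, 247, 220, 238, 228, 134, 191, 265, 254, 254, 256, 252]
```

```bash
python3 -m creep '[0,0.001,0.01,0,0, 0,0.001,0.015,0,0, 0,0,0.015,0,0, 0,0,0.015,0,0, 0,0,0.015,0,0, 0,0,0.015,0,0, 0,0,0.01,0,0, 0,0,0,0,0]'
```

```text
time: 19.9
tool_pos: [0.5541, 0.302, 0.2625]
tool_rot: [3.129, 0.011, 1.57]
contact_force: [0.2, -0.1, 0.4]
opening: 0.0004
```

```bash
python3 -m creep '[0,0.002,0,-0.01,0, 0,0,0,-0.012,0, 0,0,0,-0.012,0, 0,0,0,-0.012,0, 0,0,0,-0.008,0, 0,0,0,0,0]'
python3 - <<'E'
from h import *
for n,s in(("side",(120,235,290,390)),("top",(150,210,280,360))):
    d=read_camera(n);a,b,e,g=s
    i=d["image"][a:b,e:g][:,:,::-1];k=5 if n=="side" else 9;cv2.imwrite(f"pics/{n}9.png",cv2.resize(i,None,fx=k,fy=k,interpolation=cv2.INTER_CUBIC))
E
```

```text
time: 20.65
tool_pos: [0.556, 0.2999, 0.2033]
tool_rot: [3.132, 0.013, 1.567]
contact_force: [-0.5, 0.3, 0.4]
opening: 0.0004
```

View pics/side9.png

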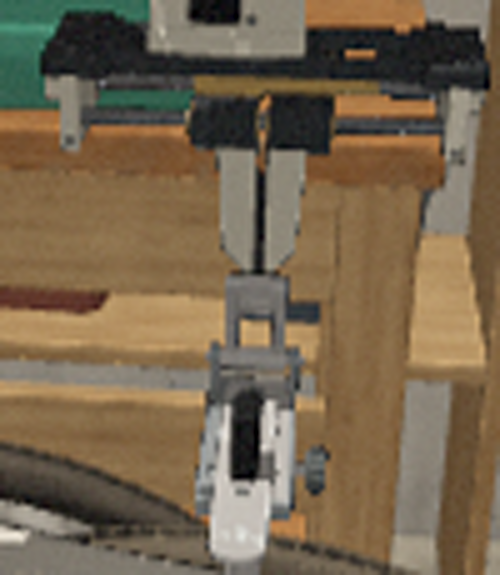

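View pics/top9.png

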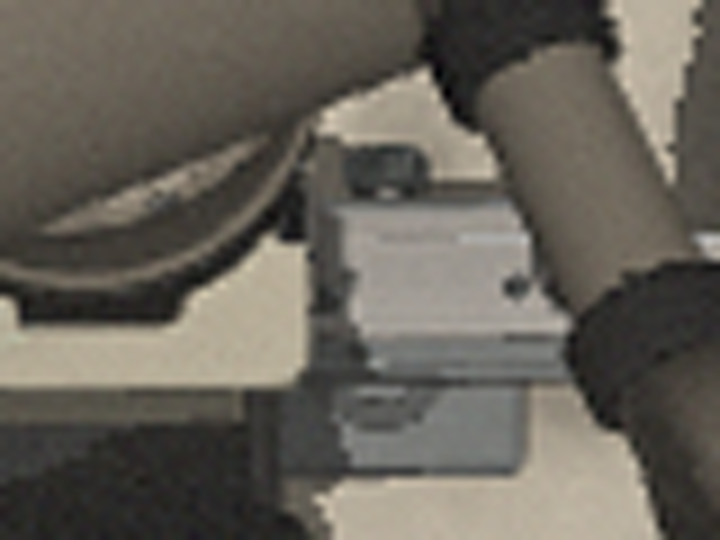

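```bash
python3 -m creep '[0,0,-0.005,0,0, 0,0,-0.006,0,0, 0,0,-0.004,0,0, 0,0,0,0,0]'; python3 -m creep '[0,0,-0.003,0,0, 0,0,-0.003,0,0, 0,0,-0.003,0,0]'
```

```text
time: 21.25
tool_pos: [0.5569, 0.2843, 0.2059]
tool_rot: [3.128, 0.011, 1.567]
contact_force: [-0.1, 1.5, -0.5]
opening: 0.0007
time: 21.62
tool_pos: [0.5569, 0.2758, 0.2061]
tool_rot: [3.127, 0.01, 1.568]
contact_force: [0.2, 2.2, 0.3]
opening: 0.0006
```

```bash
python3 -m creep '[0,0,-0.004,-0.001,0, 0,0,-0.004,-0.001,0, 0,0,-0.004,-0.002,0]';python3 -m creep '[0,0,-0.004,-0.002,0, 0,0,-0.003,-0.003,0, 0,0,-0.003,-0.003,0]'
```

```text
time: 22.0
tool_pos: [0.557, 0.2631, 0.2021]
tool_rot: [3.127, 0.009, 1.568]
contact_force: [0.3, 2.0, 1.6]
opening: 0.0007
time: 22.38
tool_pos: [0.5571, 0.252, 0.1937]
tool_rot: [3.126, 0.01, 1.568]
contact_force: [-1.2, 0.9, 2.2]
opening: 0.0004
```

```bash
python3 -m creep '[0,-0.001,-0.003,-0.003,0, 0,0,-0.003,-0.004,0, 0,0,-0.002,-0.004,0]';python3 -m creep '[0,0,-0.001,-0.003,0, 0,0,-0.001,-0.002,0]'
```

```text
time: 22.75
tool_pos: [0.5562, 0.2431, 0.1821]
tool_rot: [3.126, 0.01, 1.568]
contact_force: [-0.7, 2.1, 1.2]
opening: 0.0003
time: 23.0
tool_pos: [0.5561, 0.2408, 0.1765]
tool_rot: [3.126, 0.01, 1.568]
contact_force: [-0.4, 1.1, 0.7]
opening: 0.0003
```

```bash
python3 -m creep '[0,0,0,-0.002,0, 0,0,0,-0.001,0]';python3 -m creep '[0,0,0,-0.001,0]';python3 -m creep '[0,0,0,-0.001,0]';python3 -m creep '[0,0,0,-0.001,0]'
```

```text
time: 23.25
tool_pos: [0.5562, 0.2403, 0.1732]
tool_rot: [3.126, 0.011, 1.568]
contact_force: [0.1, -0.4, 1.0]
opening: 0.0004
time: 23.38
tool_pos: [0.5562, 0.2401, 0.1722]
tool_rot: [3.127, 0.012, 1.568]
contact_force: [-0.5, -1.4, 1.9]
opening: 0.0005
time: 23.5
tool_pos: [0.5562, 0.24, 0.1712]
tool_rot: [3.126, 0.012, 1.568]
contact_force: [-1.1, -1.3, 6.7]
opening: 0.0006
time: 23.62
tool_pos: [0.5562, 0.24, 0.1711]
tool_rot: [3.126, 0.012, 1.568]
contact_force: [-3.4, -1.8, 11.8]
opening: 0.0002
```

```bash
python3 -m creep '[0,0,0,0.003,0, 0,0,0,0.01,0, 0,0,0,0.015,0, 0,0,0,0.015,0, 0,0,0.01,0.015,0, 0,0,0.015,0.015,0, 0,0,0.015,0.015,0, 0,0,0.015,0.015,0, 0,0,0.015,0.01,0, 0,0,0.015,0,0, 0,0,0,0,0]'
python3 - <<'E'
from h import *
for n,s in(("side",(160,240,300,380)),("top",(150,210,285,365))):
    d=read_camera(n);a,b,e,g=s
    i=d["image"][a:b,e:g][:,:,::-1];k=7 if n=="side" else 9;cv2.imwrite(f"pics/{n}10.png",cv2.resize(i,None,fx=k,fy=k,interpolation=cv2.INTER_CUBIC))
xc,yc=.5559,.2436
d=read_camera("side");c=read_camera("top")
for n,p in [("pad",(-.004,0,.146)),("tip",(-.118,.0005,.129)),("blkTopC",(-.048,.0005,.161)),("blk wheel edge",(-.06,.0005,.161))]:
    X=(xc-p[1],yc+p[0],p[2]);u,v=proj(d,X);a,b=proj(c,X);print(n,"side",round((u-300+.5)*7),round((v-160+.5)*7),"top",round((a-285+.5)*9),round((b-150+.5)*9))
E
```

```text
time: 25.0
tool_pos: [0.5562, 0.3281, 0.2962]
tool_rot: [3.12, 0.008, 1.567]
contact_force: [-0.6, -0.2, -0.7]
opening: 0.0005
pad side 277 261 top 368 273
tip side 256 498 top 863 282
blkTopC side 271 283 top 570 263
blk wheel edge side 270 301 top 624 262
```

View pics/side10.png

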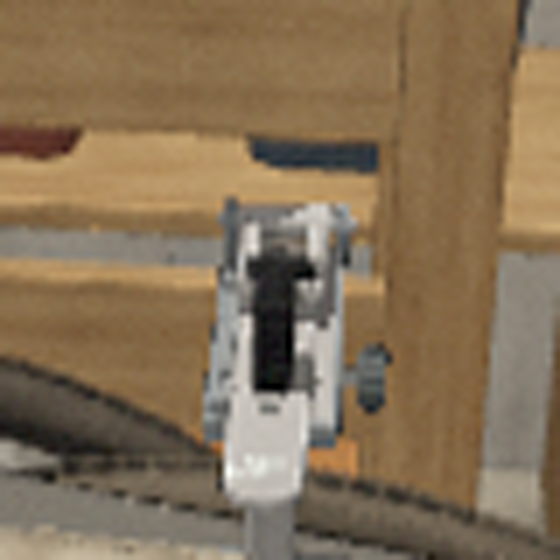

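View pics/top10.png

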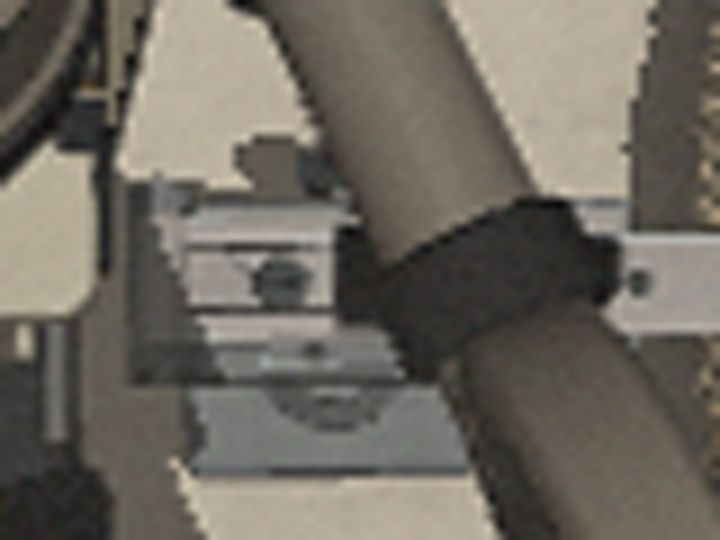

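```bash
python3 -m creep '[0,-0.01,0.01,0,0, 0,-0.025,0.015,0,0, 0,-0.03,0.015,0,0, 0,-0.03,0.015,0,0, 0,-0.03,0.015,0,0, 0,-0.03,0.015,0,0, 0,-0.03,0.015,0,0, 0,-0.03,0.01,0,0, 0,-0.02,0,0,0, 0,0,0,0,0]'
python3 - <<'E'
from h import *
xc,yc=.5559,.2436
d=read_camera("top");i=d["image"][160:205,290:385][:,:,::-1];cv2.imwrite("pics/top11.png",cv2.resize(i,None,fx=8,fy=8,interpolation=cv2.INTER_CUBIC))
cv2.imwrite("pics/topf.png",d["image"][:,:,::-1])
for n,p in [("pad",(-.004,0,.146)),("tip",(-.118,.0005,.129)),("blkTopC",(-.048,.0005,.161)),("blk wheel edge",(-.06,.0005,.161)),("blk back edge",(-.036,.0005,.161)),("pin head",(.015,0,.134)),("bed end",(-.066,-.021,.125))]:
    a,b=proj(d,(xc-p[1],yc+p[0],p[2]));print(n,round((a-290+.5)*8),round((b-160+.5)*8))
E
```

```text
time: 26.45
tool_pos: [0.3086, 0.4389, 0.2944]
tool_rot: [3.125, 0.01, 1.563]
contact_force: [0.3, 0.8, 0.4]
opening: 0.0006
pad 287 163
tip 727 171
blkTopC 467 153
blk wheel edge 515 153
blk back edge 418 154
pin head 211 171
bed end 522 93
```

View pics/top11.png

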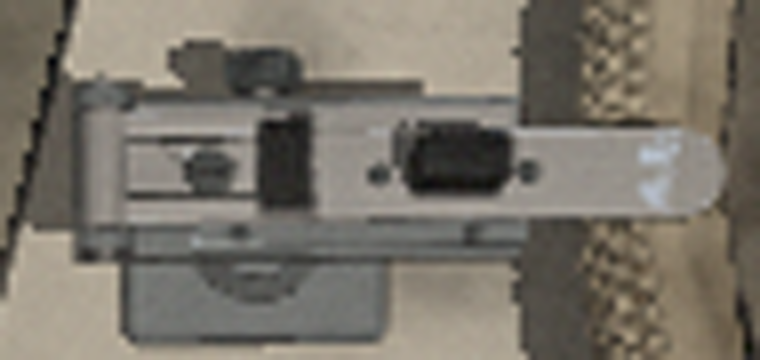

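View pics/topf.png

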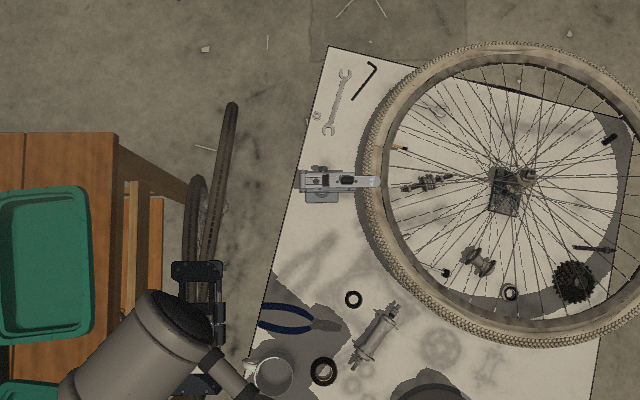

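```bash
python3 -c "
from cell import workorder,telemetry
print(telemetry.observe()['contact_force'].round(2));print(workorder.hand_in())"
```

```text
[ 0.49  0.04 -0.66]
the job is handed in; nothing more can be done
None
```

The feeler blade is on the gauge and clamped, and I handed the job in at about 26.5 s. The hand-in gives no verdict.

**What I did**
- **Blade:** I laid it flat on the bed, brought it against the fence and slid it back under the pin head until it stopped. I seated it with readings of 11 to 15 N, above the 10 N aimed for but inside 5 to 25, then let go.
- **Lever:** I pressed it down with the closed fingertips. It stopped with the tips 146 mm above the table, the stated closed height, and the last reading was about 12 N.

**Last checks**
- **Top view:** the tip is in the predicted home position to within about a pixel (roughly 2 mm), and the tip-to-pin distance matches. The blade lies parallel to the fence, and the lever is closed round the pin head.
- **Bystanders:** the pliers and spanner are where they started. I didn't measure the nut, but nothing went near it.
- **Robot:** it is clear, and the force readings are only noise.

**What disagreed**
- The side camera put the stand 2 to 5 mm away from where the top camera did. The fence contact matched the top camera.
- The tool drifted about 1° out of vertical, and tilted a little more during the seating push. After release the side view showed no tilt in the blade.

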